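# Seat the optical cell on the photometer's turntable and turn it into the light path

### The arm

A 6-joint arm with a two-finger parallel gripper is mounted at the origin on a cart in front of the work surface, level with it; the furniture and walls round the work are solid. World frame = base frame: x ahead of the robot, y to its left, z up, the work surface at z = 0. Lengths are in mm, angles in rad, forces in N, time in s.
With the tool pointing down it reaches from about 400 to 925 mm from the base axis. Payload 12.5 kg.
Tool frame: the origin (TCP) lies at the very end of the fingers, on their centre line; the grasp point (between the pads) lies 19 mm behind it; z points along the fingers, y is the direction in which the jaws open and shut (so a half turn about z gives the same grasp; the last joint's range is limited). The gripper opens to 95 mm and grips with 3 to 60 N. Pads are 20 mm wide; open, the fingers measure 119 mm over their backs; the gripper's body (75 mm by 180 mm) begins 59 mm behind the grasp point.
Start: joints at [-1.317, 0.491, 1.559, -0, 1.092, -0.106], TCP at [220.078, -584.989, 214.661] pointing down, gripper open.
Joint ranges: [-3.1, 3.1], [-0.84, 2.19], [0.05, 2.79], [-1.13, 4.28], [0.06, 2.93], [-2.69, 2.69]. Speed limits (rad/s): [2.22, 2.22, 2.79, 3.14, 3.14, 3.14].

### API

Orientations are given as [roll, pitch, yaw] about the fixed x, y, z axes, in that order (R = Rz(yaw) Ry(pitch) Rx(roll)).
In Python, from cell import env, read_camera, get_calibration gives the robot as it stands.
- The arm moves only by the tool arm_command, never from a script. Its argument "targets" is a list of rows, each a list of 3 entries, a list of its own where there are three numbers: the turn, a rotation vector about the tool's x, y, z in rad, then the shift along the tool's x, y, z in m, then the closure in counts, from 0 (fully open) to 255 (shut). In form: [[[rx, ry, rz], [tx, ty, tz], fingers], ...]. A call has 1 to 8 rows; each row is the pose to reach, as a shift and turn from the pose commanded when the call began, along the tool's axes at that moment; what a row does not reach only later rows make up. A row lasts 1/10 s, in which the tool goes at most 50 mm and 8.59 degrees, less where a joint would pass 70% of its speed; a pose out of reach is approached as far as the arm can. A call with a gripper value outside its range is refused whole. The fingers move at their own pace and stop on an object; the grip force is fixed at half the most. Time passes only in rows, so rows that repeat a pose let the fingers close. It gives the time, the measured TCP pose, the force and the opening at its end, in the units of the state.
- env.state(): the state, without advancing time (a new reading comes with each control period).
- read_camera(name): name is "scene" or "top"; returns (picture, depth): 480x640x3 uint8, blue, green, red; 480x640 float32, mm along the optical axis (not along the pixel's ray), 0 where there is no reading.
- get_calibration(name): a dict with "vfov" (degrees; the focal length in pixels is half the picture's height over the tangent of half this angle, whatever the lens; pixels are square), "cx", "cy" (the principal point, pixels), "k1" (the pictures are not rectified: a ray, as slopes to the right and down, at radius r is drawn at 1 + k1 r^2 times it, then the intrinsics apply), "world_from_camera" (4x4, takes a point from camera to world coordinates). Camera axes: x right, y down, z forward; pixel columns grow to the right and rows downward; lengths in mm; the calibration is good to about 2 mm. A picture is of the moment at which its call begins. get_calibration takes no time and is no camera call.
- env.job_done(): hands the job in, once; it reports no verdict.
The state is a dict: "t": time; "joints": joint angles; "qvel": joint speeds; "tau": joint torques, N m; "eef_pos": TCP position; "tcp_rot": TCP orientation; "ft_force": force on the tool from outside, world axes, zero at the start; "moment": the same for the moment, N m; "opening": opening from 0.0 (shut) to 1.0 (fully open).
Only numpy, scipy, OpenCV 4.12 (cv2) and the standard library are available. Lean on these libraries where they do the work, as an engineer would, in place of code of your own. Each camera call takes 0.05 s, during which the arm holds its last target.

### The job

Lift the capped optical cell out of the blue stand and lower it into the round well of the photometer; feel for the slot in the turntable hidden at the bottom by turning the cell counter-clockwise (seen from above) under light downward pressure until the tongue under its foot drops fully into the slot. Then keep turning it counter-clockwise, gently, until the turntable meets its stop, so that the clear faces look squarely at lamp and detector, and let go of the cell, fully seated and upright. Never force the cell against the photometer, do not tip it over, and leave the other things on the bench alone.

Things in the scene. Friction and masses are not known exactly. Their poses are not given: they have to be found in the camera images.
- cell_cap (a point): centre of the cell's round black screw cap (34 mm diameter, 26 mm high; its top is 13 mm higher): grip it here from above, at any yaw. z up; y runs through the two clear faces (the red line across the cap top lies along y), x through the two white ribbed faces. A half turn of the cell makes no difference. Cell: 103 mm tall with its tongue, about 90 g, stands upright in the stand
- cell_foot (a point): centre of the underside of the cell's round black foot (36 mm diameter, 14 mm high, rounded lower edge), 85 mm below cell_cap; axes as cell_cap. Between foot and cap the body is 24 mm square, 58 mm high. A steel tongue 24 mm long (along x), 6 mm wide hangs 5 mm below this point
- cell_stand: fixed blue stand 74 x 74 x 20 mm, origin at the centre of its underside; the cell's foot rests on a ledge 8 mm above the worktop in a 39 mm round recess 12 mm deep, the cell may stand there at any yaw
- well_mouth (a point): centre of the mouth of the photometer's well, 30 mm above the worktop; z up, y along the light path (red lines). The well is a 38 mm round bore with a 4 mm chamfer. The photometer is fixed: grey base 96 x 176 x 30 mm, a white lamp tower and a black detector tower at its ends, tops 66 mm above the worktop, lens barrels 36.5 mm either side of the well's axis
- well_seat (a point): on the well's axis at the turntable's top, 20 mm below well_mouth, same axes: the seated cell's foot is here. For the tongue, the turntable has a straight slot 7.5 mm wide, 8 mm deep through its centre. Its direction is not measured: at first 0.7 to 1.25 rad clockwise (from above) of this x axis
- cassette: bystander: white test cassette 21 x 70 x 5 mm lying flat, origin at its underside
- marker: bystander: red-capped marker pen 17 x 135 x 16 mm lying flat, origin at its underside
- pouch: bystander: foil pouch 62 x 128 x 10 mm lying flat, origin at its underside
- timer: bystander: bench timer 62 x 66 x 18 mm, origin at its underside
- scissors: bystander: blue-handled scissors 87 x 199 x 9 mm lying flat, origin at their underside
- turntable_axis (a point): same point and axes as well_seat (it does not turn). The turntable turns stiffly (about 0.09 N m of friction) and stays where left. A hard stop ends its counter-clockwise travel; there a cell turned against it has its y axis along the light path. The tongue has about 0.06 rad of play in the slot
Things that resemble listed ones, but are neither listed nor needed, are in the scene too. Leave any purple look-alike of the part that bears cell_cap alone.

How it is judged:
By the outcome, as a careful person would: the job done as asked, in the order asked, and still so for the second after the job is handed in, with the robot touching nothing.
It also fails if it takes over 67 s, if anything falls off the work surface, if the arm or the gripper's body presses on something with over 40 N, if the wrist force passes 120 N, or if a joint passes its speed limit or range.

## Working session

There is one attempt and no reset: what is moved stays moved. The work goes in short steps, Python scripts to look and compute and a tool call to move; the robot and the scene stay as the last step left them, time stands still between calls to the robot, and variables do not carry over. Pictures are saved under pics/ and viewed, and the job is handed in when it is done.

Besides the shell and the picture viewer there is one more tool, called after "Request:" as name(argument=value, ...) on one line, values as JSON. arm_command: Moves the arm, as the interface text tells. Its arguments: {"type":"object","properties":{"targets":{"type":"array"}},"required":["targets"]}

```bash
mkdir -p pics; ls; cat > h.py <<'E'
import numpy as np, cv2
from cell import env, read_camera, get_calibration
def ray(name,u,v):
    c=get_calibration(name); f=240/np.tan(np.radians(c['vfov'])/2)
    d=np.array([(u-c['cx'])/f,(v-c['cy'])/f]); s=d.copy()
    for _ in range(30): s=d/(1+c['k1']*(s@s))
    T=np.array(c['world_from_camera']); return T[:3,3],T[:3,:3]@np.array([s[0],s[1],1.])
def onz(name,u,v,z):
    o,d=ray(name,u,v); return o+d*(z-o[2])/d[2]
def proj(name,p):
    c=get_calibration(name); f=240/np.tan(np.radians(c['vfov'])/2)
    T=np.array(c['world_from_camera']); q=T[:3,:3].T@(np.array(p)-T[:3,3]); s=q[:2]/q[2]
    s=s*(1+c['k1']*(s@s)); return s*f+[c['cx'],c['cy']]
E
python3 - <<'E'
from h import *
for n in ['scene','top']:
    p,d=read_camera(n); cv2.imwrite(f'pics/{n}0.png',p); np.save(f'pics/{n}0.npy',d)
    print(n,get_calibration(n))
print(env.state())
E
```

```text
pics
scene {'vfov': 56.99795853465322, 'cx': 322.46920962014076, 'cy': 246.08005208744117, 'k1': -0.0020505186058935726, 'world_from_camera': array([[-6.74340707e-01, -3.70575938e-01,  6.38700310e-01,
        -1.73568870e+02],
       [-7.38228764e-01,  3.18627881e-01, -5.94554089e-01,
         6.39052787e+02],
       [ 1.68197134e-02, -8.72438965e-01, -4.88433567e-01,
         5.93772324e+02],
       [ 0.00000000e+00,  0.00000000e+00,  0.00000000e+00,
         1.00000000e+00]])}
top {'vfov': 43.48263355029543, 'cx': 313.3834231014235, 'cy': 241.21566920378768, 'k1': 0.04822131095318602, 'world_from_camera': array([[ 1.51660834e-02, -9.88795590e-01,  1.48503436e-01,
         2.45293246e+02],
       [-9.99812798e-01, -1.67814695e-02, -9.63074516e-03,
         3.40404555e+01],
       [ 1.20149442e-02, -1.48329575e-01, -9.88864995e-01,
         1.50900608e+03],
       [ 0.00000000e+00,  0.00000000e+00,  0.00000000e+00,
         1.00000000e+00]])}
{'t': 0.1, 'joints': array([-1.31658515e+00,  4.91468710e-01,  1.55941577e+00,  3.86381771e-05,
        1.09170714e+00, -1.05591118e-01]), 'qvel': array([-1.31094524e-03, -2.74504874e-03, -1.42866765e-03, -5.73469891e-04,
       -1.00188999e-03, -7.74468533e-05]), 'tau': array([ 1.59597439e-03, -6.13621545e+01, -2.58606809e+01,  6.94089546e-02,
        4.69822646e-02, -7.93348909e-05]), 'eef_pos': array([ 220.03286209, -584.74209639,  214.12979176]), 'tcp_rot': array([-3.14060286e+00, -1.39365735e-04,  3.59784394e-01]), 'ft_force': array([-0.5465103 ,  0.22140185, -0.37452108]), 'moment': array([ 0.00771095,  0.02117537, -0.06659495]), 'opening': 0.9976764050472248}
```

View pics/scene0.png

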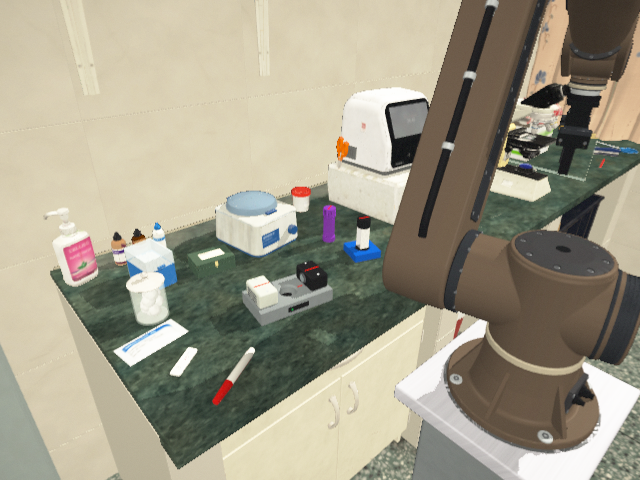

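View pics/top0.png

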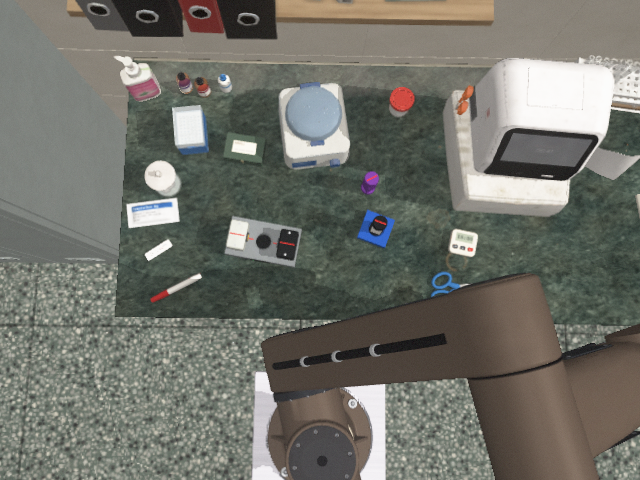

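The top view shows the cell in the blue stand near (378,227) and the photometer well near (264,241). The purple look-alike is at (371,183). I'll zoom in on these.

```bash
python3 - <<'E'
import cv2,numpy as np
p=cv2.imread('pics/top0.png'); s=cv2.imread('pics/scene0.png')
a=cv2.resize(p[205:275,345:410],None,fx=6,fy=6,interpolation=cv2.INTER_NEAREST)
b=cv2.resize(p[205:275,220:305],None,fx=4.5,fy=6,interpolation=cv2.INTER_NEAREST)
cv2.imwrite('pics/z1.png',np.hstack([a,b]))
a=cv2.resize(s[205:270,335:390],None,fx=6,fy=6,interpolation=cv2.INTER_NEAREST)
b=cv2.resize(s[255:320,240:335],None,fx=4,fy=6,interpolation=cv2.INTER_NEAREST)
cv2.imwrite('pics/z2.png',np.hstack([a,b]))
E
```

```text
(no output)
```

View pics/z1.png

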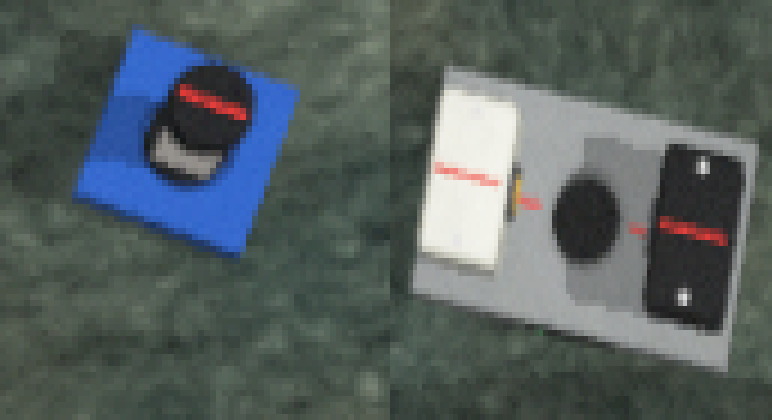

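View pics/z2.png

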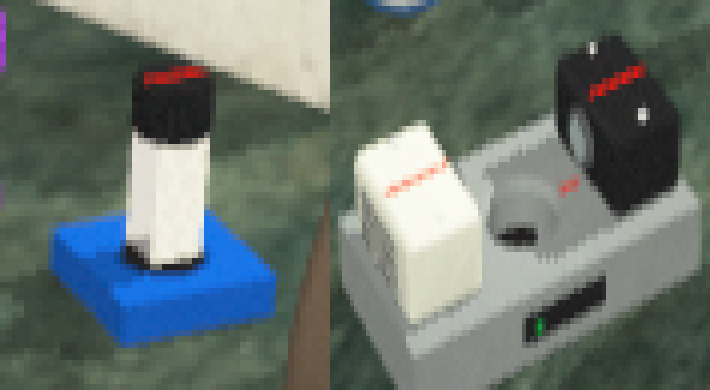

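```bash
cat > m.py <<'E'
from h import *
def measure(tp,sp):
    out={}
    for n,p,rois in [('top',tp,{'cap':(365,215,392,240),'lamp':(225,225,243,247),'det':(276,232,297,252)}),
                   ('scene',sp,{'cap':(350,210,375,225),'lamp':(245,278,275,293),'det':(298,263,327,275)})]:
        for k,(x0,y0,x1,y1) in rois.items():
            q=p[y0:y1,x0:x1].astype(int); w=np.clip(q[...,2]-np.maximum(q[...,0],q[...,1])-25,0,None).astype(float)
            ys,xs=np.nonzero(w>25); ww=w[ys,xs]
            z={'cap':106,'lamp':66,'det':66}[k]
            P=np.array([onz(n,x+x0,y+y0,z)[:2] for x,y in zip(xs,ys)])
            c=np.average(P,axis=0,weights=ww); C=np.cov(P.T,aweights=ww); e,v=np.linalg.eigh(C); a=np.degrees(np.arctan2(v[1,1],v[0,1]))%180
            out[n,k]=c; print(n,k,len(xs),c.round(1),'dir',round(a,1),'L',(np.sqrt(12*e)).round(1))
    return out
if __name__=='__main__':
    tp=cv2.imread('pics/top0.png');sp=cv2.imread('pics/scene0.png')
    o=measure(tp,sp)
    for n in('top','scene'):
        l,d=o[n,'lamp'],o[n,'det']; print(n,'mid',((l+d)/2).round(1),'dist',np.linalg.norm(l-d).round(1),'dir lamp->det',np.degrees(np.arctan2(*(d-l)[::-1])).round(2))
    # blue stand: extents
    for n,p,(x0,y0,x1,y1) in [('top',tp,(352,205,402,255)),('scene',sp,(335,230,390,268))]:
        q=p[y0:y1,x0:x1].astype(int); m=((q[...,0]-q[...,2]>60)&(q[...,0]-q[...,1]>20)).astype(np.uint8)
        c=max(cv2.findContours(m,0,2)[0],key=cv2.contourArea)
        r=cv2.minAreaRect(c); h=cv2.convexHull(c)
        ap=cv2.approxPolyDP(h,3,True)[:,0]+[x0,y0]
        print(n,'stand',[(tuple(a),onz(n,*a,20)[:2].round(0)) for a in ap])
    # well dark disc
    q=cv2.cvtColor(tp,6)[228:256,252:275]; m=(q<70).astype(np.uint8)
    c=max(cv2.findContours(m,0,2)[0],key=cv2.contourArea); M=cv2.moments(m*0+cv2.drawContours(m*0,[c],-1,1,-1))
    u,v=M['m10']/M['m00']+252,M['m01']/M['m00']+228
    print('well disc',u,v,'area dia px',2*np.sqrt(M['m00']/np.pi),onz('top',u,v,30),onz('top',u,v,10))
    # base top corners
    q=cv2.cvtColor(tp,cv2.COLOR_BGR2HSV)
    # triangulate cap & towers
    for k in('cap','lamp','det'):
        z={'cap':106,'lamp':66,'det':66}[k]
        o1=get_calibration('top')['world_from_camera'][:3,3];o2=get_calibration('scene')['world_from_camera'][:3,3]
        d1=np.r_[o['top',k],z]-o1; d2=np.r_[o['scene',k],z]-o2
        st=np.linalg.lstsq(np.c_[d1,-d2],o2-o1,rcond=None)[0]; a=o1+d1*st[0]; b=o2+d2*st[1]; print(k,'tri',((a+b)/2).round(1),'gap',np.linalg.norm(a-b).round(1))
E
python3 m.py
```

```text
top cap 27 [ 505.4 -136.9] dir 69.1 L [ 4.9 28.5]
top lamp 18 [477.3 208.6] dir 79.6 L [ 3.1 33. ]
top det 33 [456.2  84.4] dir 80.9 L [ 5.1 37.6]
scene cap 21 [ 507.9 -137.5] dir 73.2 L [10.5 28. ]
scene lamp 12 [479.4 208.1] dir 80.3 L [ 2.7 37.1]
scene det 33 [458.4  83.7] dir 80.8 L [ 7.8 35.2]
top mid [466.8 146.5] dist 126.0 dir lamp->det -99.64
scene mid [468.9 145.9] dist 126.2 dir lamp->det -99.6
top stand [((np.int64(367), np.int64(210)), array([ 551., -115.])), ((np.int64(394), np.int64(220)), array([ 526., -183.])), ((np.int64(384), np.int64(247)), array([ 457., -157.])), ((np.int64(357), np.int64(237)), array([481., -90.]))]
scene stand [((np.int64(380), np.int64(257)), array([ 439., -132.])), ((np.int64(355), np.int64(262)), array([463., -66.])), ((np.int64(343), np.int64(245)), array([ 545., -105.])), ((np.int64(370), np.int64(240)), array([ 517., -181.])), ((np.int64(380), np.int64(250)), array([ 463., -160.]))]
well disc 262.9811320754717 241.23270440251574 area dia px 14.228319915326999 [465.23837136 144.7157964   30.        ] [468.21260018 146.21241419  10.        ]
cap tri [ 505.8 -136.3  107. ] gap 1.5
lamp tri [477.5 208.8  67.3] gap 0.9
det tri [456.4  84.7  67.3] gap 1.0
```

Request:
arm_command(targets=[[[0,0,-0.04],[0.03,-0.022,0.0],0],[[0,0,-0.1],[0.064,-0.048,0.0],0],[[0,0,-0.16],[0.1,-0.075,0.0],0],[[0,0,-0.22],[0.138,-0.103,0.0],0],[[0,0,-0.28],[0.176,-0.132,0.0],0],[[0,0,-0.34],[0.214,-0.16,0.0],0],[[0,0,-0.42],[0.252,-0.189,0.0],0],[[0,0,-0.48],[0.29,-0.217,0.0],0]])

```text
t: 0.9
eef_pos: [415.7, -278.0, 214.6]
tcp_rot: [-3.141, 0.0, 0.843]
ft_force: [0.2, 0.2, -0.1]
opening: 0.996
```

```bash
cat > g.py <<'E'
import sys; from h import *
s=env.state(); x,y,z,yaw=map(float,sys.argv[1:5]); d=np.array([x,y,z])-s['eef_pos']; p=s['tcp_rot'][2]
print('t',s['t'],'pos',s['eef_pos'].round(1),'rot',s['tcp_rot'].round(4),'F',s['ft_force'].round(1),'M',s['moment'].round(2),'op',round(s['opening'],3),'j',s['joints'].round(2))
print('shift tool mm',[round(float(v),1) for v in (d[0]*np.cos(p)+d[1]*np.sin(p),d[0]*np.sin(p)-d[1]*np.cos(p),-d[2])],'rz',round(p-yaw,3))
E
python3 g.py 506 -136.6 150 0.9
```

```text
t 0.9 pos [ 415.7 -278.   214.6] rot [-3.1415e+00  1.0000e-04  8.4270e-01] F [ 0.2  0.2 -0.1] M [-0.1  -0.07 -0.  ] op 0.996 j [-0.72  0.31  1.86 -0.    0.97  0.01]
shift tool mm [165.6, -26.7, 64.6] rz -0.057
```

Request:
arm_command(targets=[[[0,0,-0.02],[0.04,-0.006,0.01],0],[[0,0,-0.04],[0.08,-0.013,0.025],0],[[0,0,-0.06],[0.12,-0.019,0.04],0],[[0,0,-0.06],[0.15,-0.024,0.055],0],[[0,0,-0.06],[0.166,-0.027,0.065],0],[[0,0,-0.06],[0.166,-0.027,0.065],0],[[0,0,-0.06],[0.166,-0.027,0.065],0]])

```text
t: 1.6
eef_pos: [505.7, -138.2, 149.5]
tcp_rot: [-3.141, 0.0, 0.901]
ft_force: [-0.5, -0.7, 0.5]
opening: 0.999
```

```bash
python3 g.py 506 -136.6 74 0.9; python3 - <<'E'
from h import *
for n in ['scene','top']:
    p,d=read_camera(n); cv2.imwrite(f'pics/{n}1.png',p)
a=cv2.imread('pics/scene1.png')[120:290,300:460]; b=cv2.imread('pics/top1.png')[180:280,330:430]
cv2.imwrite('pics/z3.png',np.hstack([cv2.resize(a,(400,425)),cv2.resize(b,(425,425))][:2])[:, :800])
E
```

```text
t 1.6 pos [ 505.7 -138.2  149.5] rot [-3.141e+00  4.000e-04  9.006e-01] F [-0.5 -0.7  0.5] M [-0.02 -0.07 -0.02] op 0.999 j [-0.39  0.43  1.88 -0.    0.83  0.28]
shift tool mm [1.5, -0.7, 75.5] rz 0.001
```

View pics/z3.png

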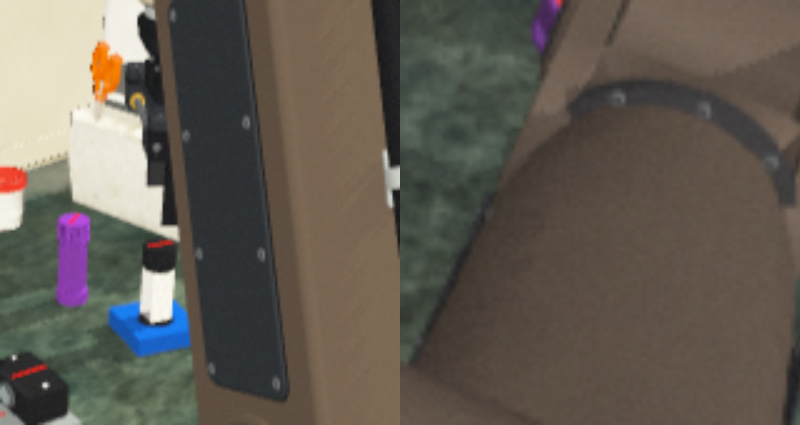

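The scene view shows the open fingers above the cap at about (363,215), with the purple look-alike well clear to the left. Lowering.

Request:
arm_command(targets=[[[0,0,0],[0.001,0,0.025],0],[[0,0,0],[0.001,0,0.05],0],[[0,0,0],[0.001,0,0.068],0],[[0,0,0],[0.001,0,0.075],0],[[0,0,0],[0.001,0,0.075],0],[[0,0,0],[0.001,0,0.075],100]])

```text
t: 2.3
eef_pos: [506.8, -137.9, 75.5]
tcp_rot: [3.14, -0.0, 0.899]
ft_force: [-0.5, -0.2, 0.6]
opening: 0.959
```

Request:
arm_command(targets=[[[0,0,0],[0,0,0],255],[[0,0,0],[0,0,0],255],[[0,0,0],[0,0,0],255],[[0,0,0],[0,0,0],255],[[0,0,0],[0,0,0],255],[[0,0,0],[0,0,0],255],[[0,0,0],[0,0,0],255],[[0,0,0],[0,0,0],255]])

```text
t: 3.1
eef_pos: [506.5, -137.4, 74.6]
tcp_rot: [3.142, 0.0, 0.9]
ft_force: [0.6, 0.2, -0.0]
opening: 0.354
```

```bash
python3 g.py 506 -136.6 74 0.9
```

```text
t 3.1 pos [ 506.5 -137.4   74.6] rot [3.1415 0.     0.8998] F [ 0.6  0.2 -0. ] M [-0.06 -0.05  0.02] op 0.354 j [-0.39  0.54  1.94 -0.    0.66  0.28]
shift tool mm [0.3, -0.8, 0.6] rz -0.0
```

The opening of 0.354 × 95 is about 34 mm, which matches the cap, so it's gripped. Lifting.

Request:
arm_command(targets=[[[0,0,0],[0,0,-0.005],255],[[0,0,0],[0,0,-0.02],255],[[0,0,0],[0,0,-0.045],255],[[0,0,0],[0,0,-0.075],255],[[0,0,0],[0,0,-0.1],255],[[0,0,0],[0,0,-0.105],255],[[0,0,0],[0,0,-0.105],255]])

```text
t: 3.8
eef_pos: [506.5, -137.4, 180.1]
tcp_rot: [3.14, -0.0, 0.9]
ft_force: [0.1, -0.2, -1.9]
opening: 0.352
```

```bash
python3 g.py 467.3 146.2 179 -0.4; python3 - <<'E'
from h import *
p,d=read_camera('scene'); cv2.imwrite(f'pics/scene2.png',p)
cv2.imwrite('pics/z4.png',cv2.resize(p[120:290,300:460],None,fx=3.5,fy=3.5))
E
```

```text
t 3.8 pos [ 506.5 -137.4  180.1] rot [ 3.1402e+00 -3.0000e-04  8.9980e-01] F [ 0.1 -0.2 -1.9] M [-0.   -0.03  0.04] op 0.352 j [-0.39  0.39  1.84 -0.    0.9   0.28]
shift tool mm [197.7, -207.0, 1.1] rz 1.3
```

View pics/z4.png

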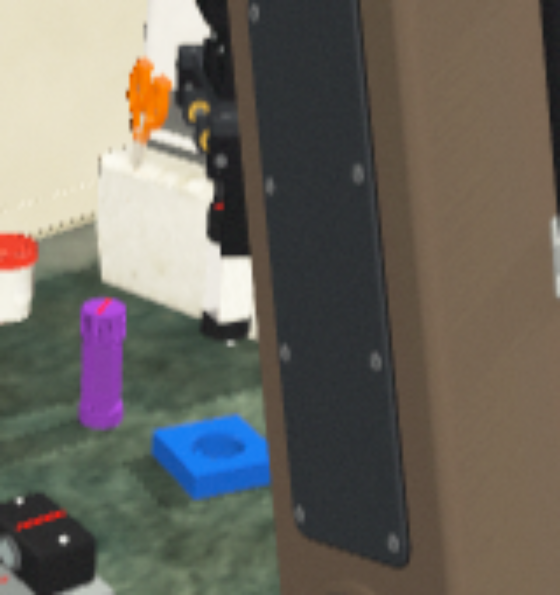

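Request:
arm_command(targets=[[[0,0,0.06],[0.008,-0.008,0],255],[[0,0,0.17],[0.026,-0.027,0],255],[[0,0,0.29],[0.046,-0.048,0],255],[[0,0,0.41],[0.066,-0.069,0],255],[[0,0,0.53],[0.086,-0.09,0],255],[[0,0,0.65],[0.106,-0.111,0],255],[[0,0,0.77],[0.126,-0.132,0],255],[[0,0,0.88],[0.144,-0.151,0],255]])

```text
t: 4.65
eef_pos: [476.8, 70.5, 178.1]
tcp_rot: [3.142, 0.003, 0.015]
ft_force: [-0.2, 0.2, -1.5]
opening: 0.355
```

```bash
python3 g.py 467.3 146.2 179 -0.4
```

```text
t 4.65 pos [476.8  70.5 178.1] rot [3.1416e+00 2.6000e-03 1.5000e-02] F [-0.2  0.2 -1.5] M [-0.02  0.04  0.02] op 0.355 j [ 0.01  0.34  1.94 -0.    0.86  1.57]
shift tool mm [-8.4, -75.8, -0.9] rz 0.415
```

Request:
arm_command(targets=[[[0,0,0.11],[-0.002,-0.021,0],255],[[0,0,0.22],[-0.004,-0.042,0],255],[[0,0,0.33],[-0.007,-0.06,0],255],[[0,0,0.41],[-0.008,-0.073,0],255],[[0,0,0.42],[-0.009,-0.075,0],255],[[0,0,0.42],[-0.009,-0.075,0],255]])

```text
t: 5.25
eef_pos: [466.7, 144.0, 178.6]
tcp_rot: [3.14, 0.001, -0.398]
ft_force: [-0.3, 0.2, -0.7]
opening: 0.356
```

```bash
python3 g.py 467.3 146.2 100 -0.4; python3 - <<'E'
from h import *
p,d=read_camera('scene'); cv2.imwrite(f'pics/scene3.png',p)
q,d=read_camera('top'); cv2.imwrite(f'pics/top3.png',q)
cv2.imwrite('pics/z5.png',np.hstack([cv2.resize(p[180:330,230:350],None,fx=3.5,fy=3.5),cv2.resize(q[195:290,210:310],(376,525))]))
E
```

```text
t 5.25 pos [466.7 144.  178.6] rot [ 3.1405e+00  1.5000e-03 -3.9760e-01] F [-0.3  0.2 -0.7] M [ 0.06  0.01 -0.01] op 0.356 j [ 0.16  0.35  1.93 -0.    0.87  2.13]
shift tool mm [-0.3, -2.2, 78.6] rz 0.002
```

View pics/z5.png

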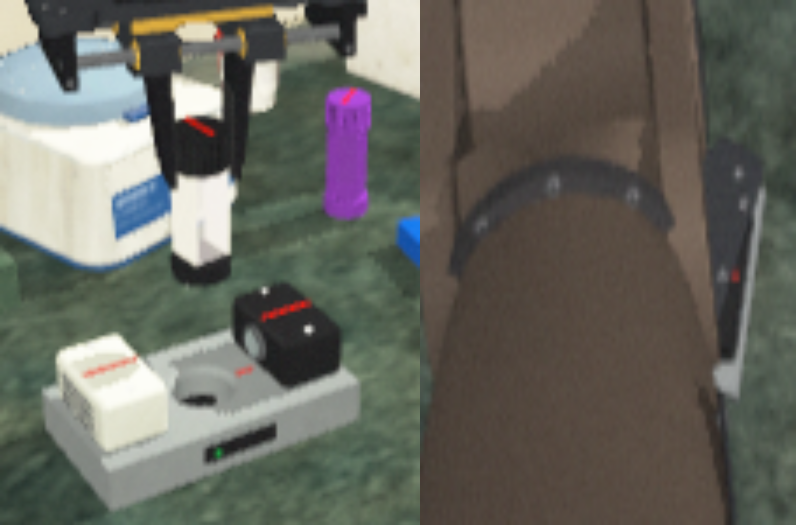

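```bash
cat > line.py <<'E'
from h import *
def line(p,x0,y0,x1,y1,z):
    q=p[y0:y1,x0:x1].astype(int); w=np.clip(q[...,2]-np.maximum(q[...,0],q[...,1])-25,0,None).astype(float)
    ys,xs=np.nonzero(w>25); ww=w[ys,xs]
    P=np.array([onz('scene',x+x0,y+y0,z)[:2] for x,y in zip(xs,ys)])
    c=np.average(P,axis=0,weights=ww); C=np.cov(P.T,aweights=ww); e,v=np.linalg.eigh(C)
    print(len(xs),'px',(xs.min()+x0,ys.min()+y0,xs.max()+x0,ys.max()+y0),c.round(1),'dir',np.degrees(np.arctan2(v[1,1],v[0,1])).round(1),'L',np.sqrt(12*e).round(1))
E
python3 - <<'E'
from line import *
line(cv2.imread('pics/scene3.png'),278,210,296,222,env.state()['eef_pos'][2]+32)
E
```

```text
20 px (np.int64(282), np.int64(213), np.int64(290), np.int64(218)) [466.6 143.4] dir 175.3 L [ 5.8 28.6]
```

Request:
arm_command(targets=[[[0,0,0],[0,-0.002,0.015],255],[[0,0,0],[0,-0.002,0.04],255],[[0,0,0],[0,-0.002,0.06],255],[[0,0,0],[0,-0.002,0.07],255],[[0,0,0],[0,-0.002,0.073],255],[[0,0,0],[0,-0.002,0.073],255],[[0,0,0],[0,-0.002,0.073],255]])

```text
t: 6.05
eef_pos: [468.5, 145.8, 107.3]
tcp_rot: [-3.141, -0.001, -0.4]
ft_force: [0.6, 0.1, -1.8]
opening: 0.355
```

```bash
python3 g.py 467.6 146.1 98 -0.4; python3 - <<'E'
from h import *
p,d=read_camera('scene'); cv2.imwrite(f'pics/scene4.png',p)
cv2.imwrite('pics/z6.png',cv2.resize(p[230:320,230:350],None,fx=6,fy=6,interpolation=cv2.INTER_CUBIC))
E
```

```text
t 6.05 pos [468.5 145.8 107.3] rot [-3.1411e+00 -1.0000e-03 -4.0010e-01] F [ 0.6  0.1 -1.8] M [ 0.08 -0.    0.02] op 0.355 j [ 0.17  0.45  2.   -0.    0.69  2.14]
shift tool mm [-0.9, 0.1, 9.3] rz -0.0
```

View pics/z6.png

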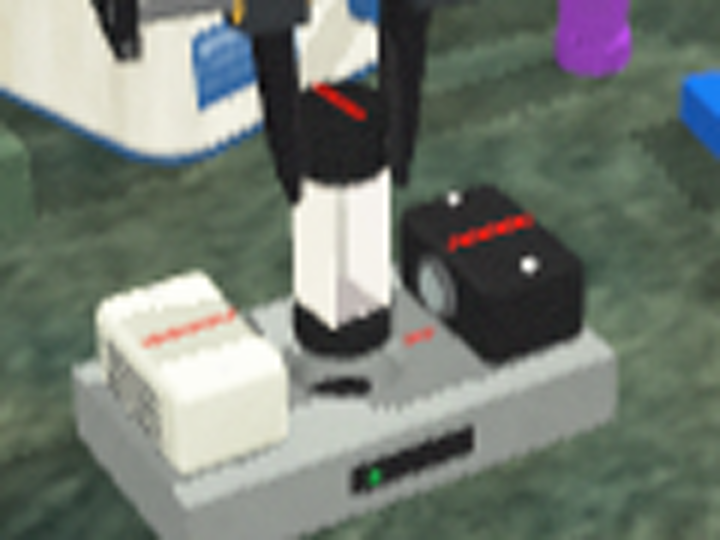

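The foot sits centred over the bore mouth (zoomed view about (340,340)). Lowering slowly while checking force.

Request:
arm_command(targets=[[[0,0,0],[-0.001,0,0.002],255],[[0,0,0],[-0.001,0,0.004],255],[[0,0,0],[-0.001,0,0.006],255],[[0,0,0],[-0.001,0,0.008],255],[[0,0,0],[-0.001,0,0.01],255],[[0,0,0],[-0.001,0,0.011],255],[[0,0,0],[-0.001,0,0.011],255]])

```text
t: 6.8
eef_pos: [467.0, 146.3, 95.4]
tcp_rot: [3.141, 0.0, -0.4]
ft_force: [0.4, -0.5, -0.4]
opening: 0.35
```

Request:
arm_command(targets=[[[0,0,0],[0,0,0.001],255],[[0,0,0],[0,0,0.002],255],[[0,0,0],[0,0,0.002],255]])

```text
t: 7.1
eef_pos: [467.1, 146.3, 93.5]
tcp_rot: [3.141, 0.0, -0.4]
ft_force: [0.6, 0.1, -0.3]
opening: 0.35
```

```bash
python3 g.py 467.6 146.1 92 -0.4
```

```text
t 7.1 pos [467.1 146.3  93.5] rot [ 3.1414e+00  1.0000e-04 -4.0010e-01] F [ 0.6  0.1 -0.3] M [0.07 0.05 0.02] op 0.35 j [ 0.17  0.48  2.01 -0.    0.65  2.14]
shift tool mm [0.6, -0.0, 1.5] rz -0.0
```

Request:
arm_command(targets=[[[0,0,0],[0,0,0.001],255],[[0,0,0],[0,0,0.002],255],[[0,0,0],[0,0,0.003],255],[[0,0,0],[0,0,0.003],255]])

```text
t: 7.5
eef_pos: [467.0, 146.3, 90.5]
tcp_rot: [3.141, 0.0, -0.4]
ft_force: [0.7, -0.2, -0.4]
opening: 0.353
```

Request:
arm_command(targets=[[[0,0,0],[0,0,0.001],255],[[0,0,0],[0,0,0.002],255],[[0,0,0],[0,0,0.003],255],[[0,0,0],[0,0,0.003],255]])

```text
t: 7.9
eef_pos: [467.0, 146.3, 87.4]
tcp_rot: [3.141, 0.0, -0.4]
ft_force: [-0.1, 0.0, -0.8]
opening: 0.35
```

Request:
arm_command(targets=[[[0,0,0],[0,0,0.001],255],[[0,0,0],[0,0,0.002],255],[[0,0,0],[0,0,0.003],255],[[0,0,0],[0,0,0.004],255],[[0,0,0],[0,0,0.004],255]])

```text
t: 8.4
eef_pos: [467.0, 146.3, 83.5]
tcp_rot: [3.141, 0.0, -0.4]
ft_force: [0.2, -0.4, 0.2]
opening: 0.355
```

Request:
arm_command(targets=[[[0,0,0],[0,0,0.001],255],[[0,0,0],[0,0,0.001],255],[[0,0,0],[0,0,0.0015],255],[[0,0,0],[0,0,0.0015],255]])

```text
t: 8.8
eef_pos: [467.1, 146.3, 82.1]
tcp_rot: [3.142, -0.0, -0.4]
ft_force: [-0.7, -0.2, -0.7]
opening: 0.35
```

Request:
arm_command(targets=[[[0,0,0],[0,0,0.0005],255],[[0,0,0],[0,0,0.0005],255],[[0,0,0],[0,0,0.0005],255]])

```text
t: 9.1
eef_pos: [467.1, 146.3, 81.6]
tcp_rot: [3.141, -0.0, -0.4]
ft_force: [0.7, 1.0, -1.9]
opening: 0.352
```

Request:
arm_command(targets=[[[0,0,0],[0,0,0.0005],255],[[0,0,0],[0,0,0.0005],255],[[0,0,0],[0,0,0.0005],255]])

```text
t: 9.4
eef_pos: [467.2, 146.3, 81.3]
tcp_rot: [-3.141, -0.0, -0.4]
ft_force: [-1.2, 0.1, 3.0]
opening: 0.353
```

Contact at TCP z ≈ 81.3 mm, which fits the tongue resting on the turntable (81.6 mm expected). I'll add light pressure and start turning counter-clockwise.

Request:
arm_command(targets=[[[0,0,0],[0,0,0.0003],255],[[0,0,-0.02],[0,0,0.0003],255],[[0,0,-0.04],[0,0,0.0003],255],[[0,0,-0.06],[0,0,0.0003],255],[[0,0,-0.08],[0,0,0.0003],255],[[0,0,-0.1],[0,0,0.0003],255]])

```text
t: 10.0
eef_pos: [467.3, 146.1, 81.1]
tcp_rot: [3.142, -0.001, -0.299]
ft_force: [-0.3, -2.7, 5.0]
opening: 0.353
```

```bash
python3 g.py 467.2 146.3 81 -0.4
```

```text
t 10.0 pos [467.3 146.1  81.1] rot [ 3.1415e+00 -7.0000e-04 -2.9930e-01] F [-0.3 -2.7  5. ] M [-0.55 -0.   -0.03] op 0.353 j [ 0.17  0.5   2.02 -0.    0.62  2.04]
shift tool mm [-0.1, -0.1, 0.1] rz 0.101
```

Request:
arm_command(targets=[[[0,0,-0.02],[0,0,0.0002],255],[[0,0,-0.04],[0,0,0.0002],255],[[0,0,-0.06],[0,0,0.0002],255],[[0,0,-0.08],[0,0,0.0002],255]])

```text
t: 10.4
eef_pos: [467.4, 146.1, 80.9]
tcp_rot: [3.142, -0.001, -0.219]
ft_force: [-0.0, -2.8, 6.2]
opening: 0.352
```

Request:
arm_command(targets=[[[0,0,-0.02],[0,0,0],255],[[0,0,-0.04],[0,0,0],255],[[0,0,-0.06],[0,0,0],255],[[0,0,-0.08],[0,0,0],255]])

```text
t: 10.8
eef_pos: [467.0, 146.3, 80.5]
tcp_rot: [3.141, 0.0, -0.139]
ft_force: [-0.5, 0.2, -0.9]
opening: 0.354
```

```bash
python3 g.py 467.2 146.3 81 -0.4
```

```text
t 10.8 pos [467.  146.3  80.5] rot [ 3.1415e+00  2.0000e-04 -1.3920e-01] F [-0.5  0.2 -0.9] M [ 0.06 -0.01 -0.02] op 0.354 j [ 0.17  0.5   2.02 -0.    0.62  1.88]
shift tool mm [0.2, -0.0, -0.5] rz 0.261
```

The force vanished and the tool dropped 0.4 mm, so the slot is found about 1.22 rad clockwise, within the stated range. Lowering now without turning.

Request:
arm_command(targets=[[[0,0,0],[0,0,0.0005],255],[[0,0,0],[0,0,0.001],255],[[0,0,0],[0,0,0.001],255]])

```text
t: 11.1
eef_pos: [467.0, 146.3, 79.4]
tcp_rot: [3.141, 0.0, -0.14]
ft_force: [0.6, -0.4, -1.3]
opening: 0.35
```

Request:
arm_command(targets=[[[0,0,0],[0,0,0.0005],255],[[0,0,0],[0,0,0.001],255],[[0,0,0],[0,0,0.001],255]])

```text
t: 11.4
eef_pos: [467.0, 146.3, 78.5]
tcp_rot: [3.141, 0.0, -0.14]
ft_force: [0.3, 0.5, -0.7]
opening: 0.353
```

Request:
arm_command(targets=[[[0,0,0],[0,0,0.0005],255],[[0,0,0],[0,0,0.001],255],[[0,0,0],[0,0,0.0015],255],[[0,0,0],[0,0,0.0015],255]])

```text
t: 11.8
eef_pos: [467.1, 146.3, 77.0]
tcp_rot: [3.142, 0.0, -0.14]
ft_force: [-0.3, 0.1, -0.4]
opening: 0.355
```

Request:
arm_command(targets=[[[0,0,0],[0,0,0.0005],255],[[0,0,0],[0,0,0.0005],255],[[0,0,0],[0,0,0.0005],255]])

```text
t: 12.1
eef_pos: [467.1, 146.3, 76.6]
tcp_rot: [3.142, -0.0, -0.14]
ft_force: [0.2, -0.3, -1.3]
opening: 0.35
```

Request:
arm_command(targets=[[[0,0,0],[0,0,0.0004],255],[[0,0,0],[0,0,0.0004],255],[[0,0,0],[0,0,0.0004],255]])

```text
t: 12.4
eef_pos: [467.3, 146.3, 76.4]
tcp_rot: [-3.142, -0.001, -0.14]
ft_force: [0.3, -0.2, 4.6]
opening: 0.353
```

Seated: contact at 76.4 mm, 4.9 mm below the first contact. Now turning the turntable counter-clockwise.

Request:
arm_command(targets=[[[0,0,-0.03],[0,0,-0.0002],255],[[0,0,-0.08],[0,0,-0.0002],255],[[0,0,-0.13],[0,0,-0.0002],255],[[0,0,-0.18],[0,0,-0.0002],255],[[0,0,-0.23],[0,0,-0.0002],255],[[0,0,-0.28],[0,0,-0.0002],255]])

```text
t: 13.0
eef_pos: [466.9, 146.0, 76.5]
tcp_rot: [3.141, 0.0, 0.142]
ft_force: [-0.7, -3.5, 3.6]
opening: 0.349
```

```bash
python3 g.py 467.2 146.3 76.4 1.085
```

```text
t 13.0 pos [466.9 146.   76.5] rot [3.1411e+00 5.0000e-04 1.4180e-01] F [-0.7 -3.5  3.6] M [-0.84  0.24 -0.06] op 0.349 j [ 0.17  0.51  2.02 -0.    0.61  1.6 ]
shift tool mm [0.3, -0.2, 0.1] rz -0.943
```

Request:
arm_command(targets=[[[0,0,-0.05],[0,0.0003,0],255],[[0,0,-0.1],[0,0.0003,0],255],[[0,0,-0.15],[0,0.0003,0],255],[[0,0,-0.2],[0,0.0003,0],255],[[0,0,-0.25],[0,0.0003,0],255],[[0,0,-0.3],[0,0.0003,0],255]])

```text
t: 13.6
eef_pos: [467.2, 145.7, 76.5]
tcp_rot: [3.141, 0.0, 0.442]
ft_force: [-0.6, -2.8, 3.0]
opening: 0.351
```

```bash
python3 g.py 467.2 146.3 76.4 1.085;  python3 - <<'E'
from line import *
p,d=read_camera('scene'); cv2.imwrite(f'pics/scene5.png',p)
cv2.imwrite('pics/z7.png',cv2.resize(p[220:320,230:350],None,fx=6,fy=6,interpolation=cv2.INTER_CUBIC))
line(p,278,240,300,262,108)
E
```

```text
t 13.6 pos [467.2 145.7  76.5] rot [3.1412e+00 2.0000e-04 4.4190e-01] F [-0.6 -2.8  3. ] M [-0.83  0.02 -0.09] op 0.351 j [ 0.17  0.51  2.02 -0.    0.61  1.3 ]
shift tool mm [0.3, -0.5, 0.1] rz -0.643
11 px (np.int64(288), np.int64(259), np.int64(293), np.int64(260)) [463.  139.3] dir -137.2 L [ 7.5 10.7]
```

View pics/z7.png

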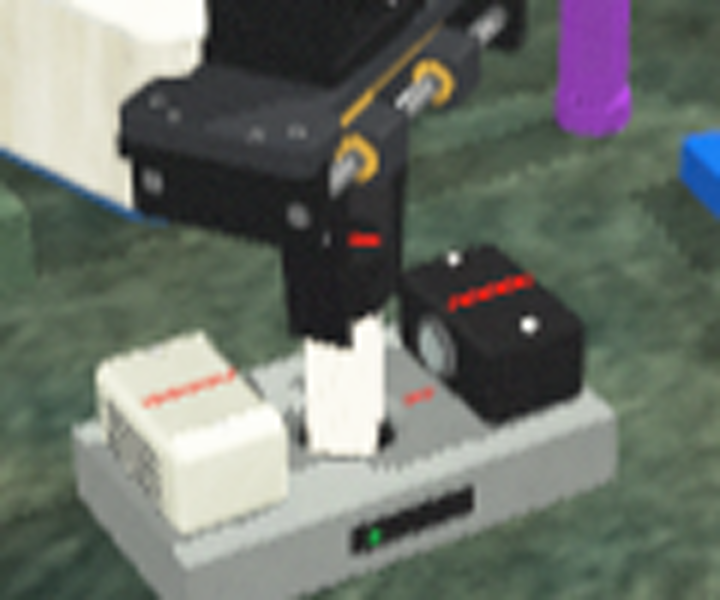

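The cell is seated and turning with the gripper (foot at about (345,440) in the zoomed view).

Request:
arm_command(targets=[[[0,0,-0.05],[0,0.0002,0],255],[[0,0,-0.1],[0,0.0002,0],255],[[0,0,-0.15],[0,0.0002,0],255],[[0,0,-0.2],[0,0.0002,0],255],[[0,0,-0.25],[0,0.0002,0],255],[[0,0,-0.3],[0,0.0002,0],255],[[0,0,-0.35],[0,0.0002,0],255],[[0,0,-0.4],[0,0.0002,0],255]])

```text
t: 14.45
eef_pos: [467.5, 145.6, 76.5]
tcp_rot: [3.141, -0.0, 0.841]
ft_force: [0.4, -3.2, 3.5]
opening: 0.353
```

```bash
python3 g.py 467.2 146.3 76.4 1.085
```

```text
t 14.45 pos [467.5 145.6  76.5] rot [ 3.1409e+00 -2.0000e-04  8.4080e-01] F [ 0.4 -3.2  3.5] M [-0.88 -0.21 -0.08] op 0.353 j [ 0.17  0.51  2.02 -0.    0.61  0.9 ]
shift tool mm [0.3, -0.7, 0.1] rz -0.244
```

Request:
arm_command(targets=[[[0,0,-0.03],[0,0,0],255],[[0,0,-0.06],[0,0,0],255],[[0,0,-0.09],[0,0,0],255],[[0,0,-0.12],[0,0,0],255],[[0,0,-0.15],[0,0,0],255]])

```text
t: 14.95
eef_pos: [467.7, 145.7, 76.5]
tcp_rot: [3.141, -0.0, 0.99]
ft_force: [1.3, -2.9, 2.5]
opening: 0.352
```

```bash
python3 g.py 467.2 146.3 76.4 1.085
```

```text
t 14.95 pos [467.7 145.7  76.5] rot [ 3.1406e+00 -3.0000e-04  9.9030e-01] F [ 1.3 -2.9  2.5] M [-0.94 -0.45 -0.04] op 0.352 j [ 0.17  0.51  2.02 -0.    0.61  0.75]
shift tool mm [0.3, -0.7, 0.1] rz -0.095
```

Request:
arm_command(targets=[[[0,0,-0.01],[0,0,0],255],[[0,0,-0.02],[0,0,0],255],[[0,0,-0.03],[0,0,0],255],[[0,0,-0.04],[0,0,0],255]])

```text
t: 15.35
eef_pos: [467.6, 145.8, 76.5]
tcp_rot: [3.141, -0.0, 1.03]
ft_force: [2.3, -5.3, 2.3]
opening: 0.351
```

```bash
python3 g.py 467.2 146.3 76.4 1.085
```

```text
t 15.35 pos [467.6 145.8  76.5] rot [ 3.1408e+00 -4.0000e-04  1.0300e+00] F [ 2.3 -5.3  2.3] M [-1.22 -0.71 -0.07] op 0.351 j [ 0.17  0.51  2.02 -0.    0.61  0.71]
shift tool mm [0.3, -0.6, 0.1] rz -0.055
```

Request:
arm_command(targets=[[[0,0,-0.01],[0,0,0],255],[[0,0,-0.02],[0,0,0],255],[[0,0,-0.02],[0,0,0],255]])

```text
t: 15.65
eef_pos: [467.6, 145.8, 76.5]
tcp_rot: [3.141, -0.0, 1.05]
ft_force: [2.8, -4.2, 2.6]
opening: 0.347
```

```bash
python3 g.py 467.2 146.3 76.4 1.085;python3 - <<'E'
from line import *
p,d=read_camera('scene'); cv2.imwrite(f'pics/scene6.png',p)
cv2.imwrite('pics/z8.png',cv2.resize(p[220:320,230:350],None,fx=6,fy=6,interpolation=cv2.INTER_CUBIC))
s=env.state();print(s['moment'])
E
```

```text
t 15.65 pos [467.6 145.8  76.5] rot [ 3.1407e+00 -4.0000e-04  1.0500e+00] F [ 2.8 -4.2  2.6] M [-1.14 -0.8  -0.08] op 0.347 j [ 0.17  0.51  2.02 -0.    0.61  0.69]
shift tool mm [0.2, -0.6, 0.1] rz -0.035
[-1.14185463 -0.73561634 -0.00395766]
```

View pics/z8.png

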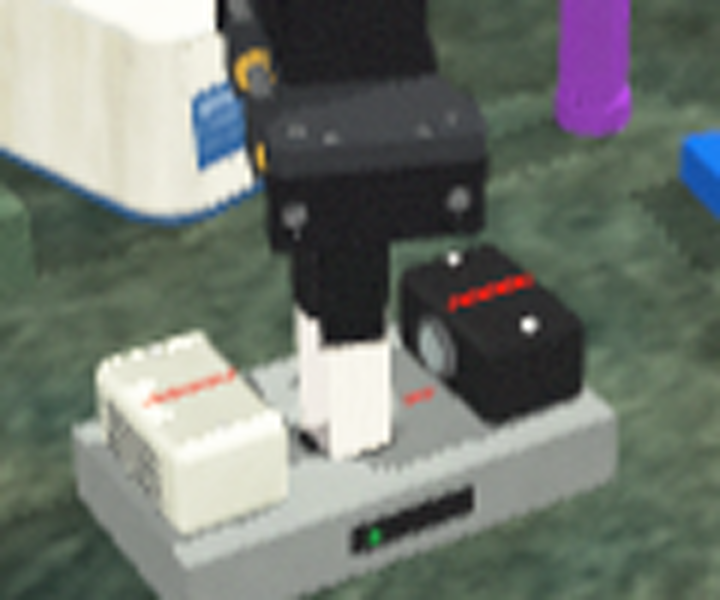

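Request:
arm_command(targets=[[[0,0,-0.01],[0,0,0],255],[[0,0,-0.02],[0,0,0],255],[[0,0,-0.02],[0,0,0],255]])

```text
t: 16.0
eef_pos: [467.6, 145.8, 76.5]
tcp_rot: [3.141, -0.0, 1.07]
ft_force: [2.6, -4.3, 2.6]
opening: 0.351
```

```bash
python3 g.py 467.2 146.3 76.4 1.085
```

```text
t 16.0 pos [467.6 145.8  76.5] rot [ 3.1407e+00 -4.0000e-04  1.0700e+00] F [ 2.6 -4.3  2.6] M [-1.14 -0.72 -0.1 ] op 0.351 j [ 0.17  0.51  2.02 -0.    0.61  0.67]
shift tool mm [0.2, -0.6, 0.1] rz -0.015
```

Request:
arm_command(targets=[[[0,0,-0.01],[0,0,0],255],[[0,0,-0.02],[0,0,0],255],[[0,0,-0.02],[0,0,0],255]])

```text
t: 16.3
eef_pos: [467.6, 145.8, 76.5]
tcp_rot: [3.141, -0.0, 1.09]
ft_force: [2.1, -3.8, 2.5]
opening: 0.356
```

```bash
python3 g.py 467.2 146.3 76.4 1.085
```

```text
t 16.3 pos [467.6 145.8  76.5] rot [ 3.1407e+00 -4.0000e-04  1.0900e+00] F [ 2.1 -3.8  2.5] M [-1.14 -0.77 -0.11] op 0.356 j [ 0.17  0.51  2.02 -0.    0.61  0.65]
shift tool mm [0.2, -0.6, 0.1] rz 0.005
```

Request:
arm_command(targets=[[[0,0,-0.01],[0,0,0],255],[[0,0,-0.02],[0,0,0],255],[[0,0,-0.02],[0,0,0],255]])

```text
t: 16.6
eef_pos: [467.6, 145.8, 76.5]
tcp_rot: [3.141, -0.0, 1.11]
ft_force: [3.2, -4.4, 2.7]
opening: 0.353
```

```bash
python3 g.py 467.2 146.3 76.4 1.085
```

```text
t 16.6 pos [467.6 145.8  76.5] rot [ 3.1407e+00 -4.0000e-04  1.1097e+00] F [ 3.2 -4.4  2.7] M [-1.12 -0.79 -0.14] op 0.353 j [ 0.17  0.51  2.02 -0.    0.61  0.63]
shift tool mm [0.3, -0.6, 0.1] rz 0.025
```

Request:
arm_command(targets=[[[0,0,-0.01],[0,0,0],255],[[0,0,-0.02],[0,0,0],255],[[0,0,-0.02],[0,0,0],255]])

```text
t: 16.9
eef_pos: [467.7, 145.8, 76.5]
tcp_rot: [3.141, -0.0, 1.13]
ft_force: [1.7, -3.6, 1.9]
opening: 0.351
```

```bash
python3 g.py 467.2 146.3 76.4 1.085
```

```text
t 16.9 pos [467.7 145.8  76.5] rot [ 3.1407e+00 -5.0000e-04  1.1296e+00] F [ 1.7 -3.6  1.9] M [-1.09 -0.82 -0.26] op 0.351 j [ 0.17  0.51  2.02 -0.    0.61  0.61]
shift tool mm [0.2, -0.6, 0.1] rz 0.045
```

Request:
arm_command(targets=[[[0,0,-0.01],[0,0,0],255],[[0,0,-0.01],[0,0,0],255]])

```text
t: 17.1
eef_pos: [467.7, 145.8, 76.5]
tcp_rot: [3.141, -0.001, 1.139]
ft_force: [2.6, -4.6, 2.1]
opening: 0.351
```

```bash
python3 g.py 467.2 146.3 76.4 1.085; python3 - <<'E'
from h import *
for i in range(3):
    p,d=read_camera('scene'); print(env.state()['moment'].round(2))
E
```

```text
t 17.1 pos [467.7 145.8  76.5] rot [ 3.1406e+00 -6.0000e-04  1.1393e+00] F [ 2.6 -4.6  2.1] M [-1.12 -0.87 -0.4 ] op 0.351 j [ 0.17  0.51  2.02 -0.    0.61  0.6 ]
shift tool mm [0.2, -0.7, 0.1] rz 0.054
[-1.08 -0.86 -0.36]
[-1.12 -0.9  -0.34]
[-1.18 -0.82 -0.34]
```

The moment about z rises from about -0.1 to -0.36 N·m over 0.03 rad, so the turntable is against its stop. I'll ease the windup slightly and release.

Request:
arm_command(targets=[[[0,0,0.008],[-0.0001,0.0002,0],255],[[0,0,0.008],[-0.0001,0.0002,0],255]])

```text
t: 17.45
eef_pos: [467.6, 145.7, 76.5]
tcp_rot: [3.141, -0.0, 1.131]
ft_force: [2.6, -4.1, 3.7]
opening: 0.353
```

```bash
python3 g.py 467.2 146.3 76.4 1.085
```

```text
t 17.45 pos [467.6 145.7  76.5] rot [ 3.1411e+00 -3.0000e-04  1.1311e+00] F [ 2.6 -4.1  3.7] M [-1.02 -0.84 -0.21] op 0.353 j [ 0.17  0.51  2.02 -0.    0.61  0.61]
shift tool mm [0.4, -0.7, 0.1] rz 0.046
```

Request:
arm_command(targets=[[[0,0,0],[0,0,0],150],[[0,0,0],[0,0,0],140],[[0,0,0],[0,0,0],120],[[0,0,0],[0,0,0],100],[[0,0,0],[0,0,0],80],[[0,0,0],[0,0,0],70],[[0,0,0],[0,0,0],60],[[0,0,0],[0,0,0],60]])

```text
t: 18.25
eef_pos: [467.4, 145.7, 76.4]
tcp_rot: [3.142, 0.0, 1.132]
ft_force: [0.3, 0.1, -0.5]
opening: 0.761
```

```bash
python3 g.py 467.2 146.3 76.4 1.085
```

```text
t 18.25 pos [467.4 145.7  76.4] rot [3.1415e+00 1.0000e-04 1.1318e+00] F [ 0.3  0.1 -0.5] M [-0.04 -0.12 -0.02] op 0.761 j [ 0.17  0.51  2.02 -0.    0.61  0.61]
shift tool mm [0.5, -0.4, 0.0] rz 0.047
```

Released, and the forces are at zero. Retreating straight up, then away from the well so the cameras can see it.

Request:
arm_command(targets=[[[0,0,0],[0,0,-0.005],60],[[0,0,0],[0,0,-0.015],60],[[0,0,0],[0,0,-0.035],60],[[0,0,0],[0,0,-0.06],60],[[0,0,0],[0,0,-0.09],60],[[0,0,0],[0,0,-0.12],60],[[0,0,0],[0,0,-0.14],60],[[0,0,0],[0,0,-0.14],60]])

```text
t: 19.05
eef_pos: [468.2, 145.9, 219.6]
tcp_rot: [3.137, -0.003, 1.132]
ft_force: [-0.6, 0.9, -0.6]
opening: 0.763
```

```bash
python3 g.py 467 -60 216 1.13; python3 - <<'E'
from line import *
p,d=read_camera('scene'); cv2.imwrite(f'pics/scene7.png',p)
cv2.imwrite('pics/z9.png',cv2.resize(p[220:320,230:350],None,fx=6,fy=6,interpolation=cv2.INTER_CUBIC))
line(p,275,240,298,258,108)
E
```

```text
t 19.05 pos [468.2 145.9 219.6] rot [ 3.1371e+00 -3.0000e-03  1.1319e+00] F [-0.6  0.9 -0.6] M [-0.01 -0.1  -0.04] op 0.763 j [ 0.17  0.29  1.88 -0.    0.97  0.61]
shift tool mm [-186.9, 86.4, 3.6] rz 0.002
2 px (np.int64(291), np.int64(257), np.int64(292), np.int64(257)) [469.5 130.5] dir 49.2 L [nan 5.3]line.py:7: RuntimeWarning: invalid value encountered in sqrt
  print(len(xs),'px',(xs.min()+x0,ys.min()+y0,xs.max()+x0,ys.max()+y0),c.round(1),'dir',np.degrees(np.arctan2(v[1,1],v[0,1])).round(1),'L',np.sqrt(12*e).round(1))
```

View pics/z9.png

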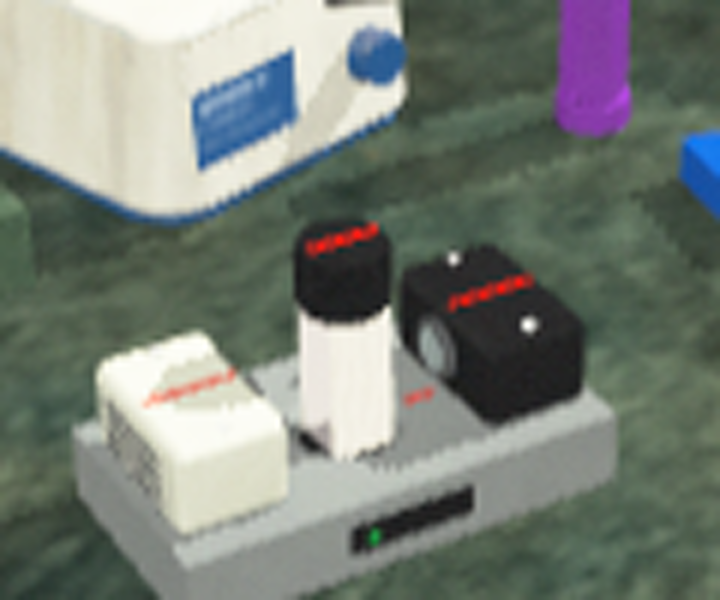

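The cell stands upright in the well, its cap line (zoomed view about (343,240)) parallel to the tower lines. I'll move clear and measure it from both cameras.

Request:
arm_command(targets=[[[0,0,0],[-0.02,0.009,0],60],[[0,0,0],[-0.05,0.023,0],60],[[0,0,0],[-0.09,0.041,0],60],[[0,0,0],[-0.13,0.06,0],60],[[0,0,0],[-0.17,0.078,0],60],[[0,0,0],[-0.21,0.097,0],60],[[0,0,0],[-0.24,0.11,0],60],[[0,0,0],[-0.24,0.11,0],60]])

```text
t: 19.9
eef_pos: [464.4, -121.3, 215.3]
tcp_rot: [-3.14, 0.001, 1.128]
ft_force: [-0.8, -0.1, -0.5]
opening: 0.763
```

```bash
python3 g.py 467 -60 216 1.13; python3 - <<'E'
from line import *
p,d=read_camera('scene'); cv2.imwrite(f'pics/scene8.png',p)
q,d=read_camera('top'); cv2.imwrite(f'pics/top8.png',q)
cv2.imwrite('pics/z10.png',np.hstack([cv2.resize(p[220:320,230:350],None,fx=3.5,fy=3.5),cv2.resize(q[200:280,210:310],(375,350))]))
line(p,275,254,298,266,108)
import h
w=h.onz
import line as L
L.onz=lambda n,u,v,z:w('top',u,v,z)
L.line(q,256,225,276,250,108)
cv2.imwrite('pics/top8f.png',q)
E
```

```text
t 19.9 pos [ 464.4 -121.3  215.3] rot [-3.1403e+00  5.0000e-04  1.1281e+00] F [-0.8 -0.1 -0.5] M [-0.03 -0.09 -0.02] op 0.763 j [-0.39  0.29  1.9  -0.    0.96  0.05]
shift tool mm [56.5, -24.0, -0.7] rz -0.002
29 px (np.int64(281), np.int64(257), np.int64(292), np.int64(262)) [468.5 145.1] dir 82.7 L [ 7.8 27.9]
29 px (np.int64(256), np.int64(234), np.int64(275), np.int64(243)) [464.7 141.3] dir 67.9 L [ 7.8 44.4]
```

View pics/z10.png

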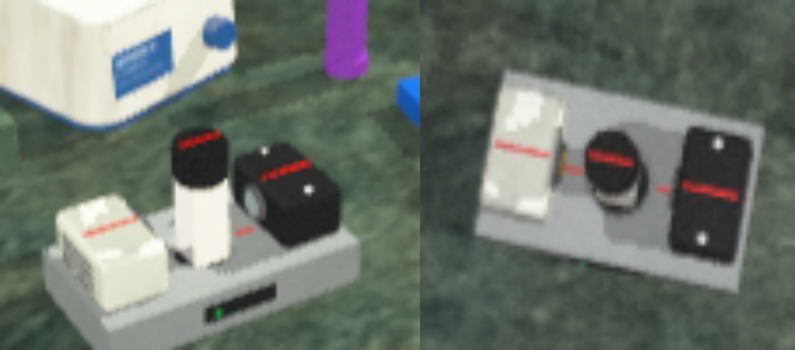

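View pics/scene8.png

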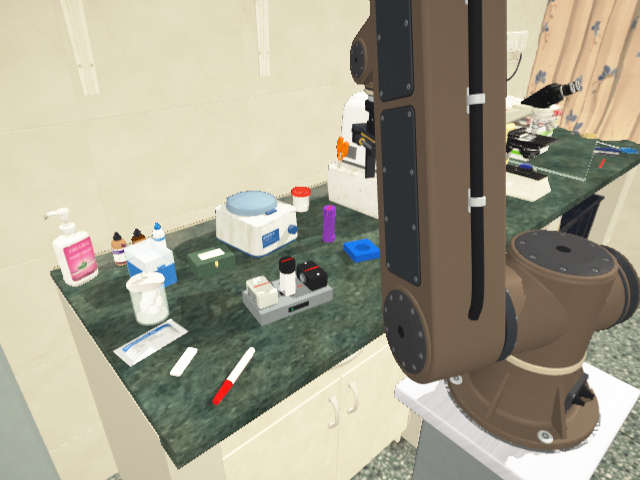

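```bash
python3 - <<'E'
import line as L, h, cv2
L.onz=lambda n,u,v,z:h.onz('top',u,v,z)
L.line(cv2.imread('pics/top8.png'),254,230,269,242,108)
# cap height check: triangulate in both views at z=108
E
```

```text
28 px (np.int64(255), np.int64(234), np.int64(266), np.int64(237)) [466.4 145.2] dir 80.5 L [ 4.8 27.6]
```

```bash
python3 -c "
from cell import env
print(env.job_done())"
```

```text
the job is handed in; nothing more can be done
None
```

The cell is in the photometer well, seated with its tongue in the turntable slot, turned to the stop and released. I handed the job in at about 20 s.

- **Finding the slot:** The tongue touched the turntable at TCP height 81.3 mm. I turned counter-clockwise under 3–6 N of downward force. The tongue caught the slot about 1.22 rad clockwise of the well's x axis, inside the stated range.
- **Seating:** The cell then dropped to 76.4 mm, 4.9 mm lower, which matches the 5 mm tongue.
- **Reaching the stop:** The turning moment stayed near the turntable's friction at about 0.1 N·m. It then rose to about 0.36 N·m within 0.03 rad, so I took that as the stop. I eased back 0.008 rad and opened the gripper.
- **Alignment after release:** The top camera puts the cap line at 80.5° against a light path of 80.4°. The scene camera gives 82.7°, which disagrees by about 2°. I trust the top camera more, because it looks almost straight down on the cap.
- **Position after release:** In both views the cap centre is within about 1.5 mm of the well axis at the seated height, so the cell is upright.
- **Forces and surroundings:** While turning, there was a steady side force of up to about 6 N. It vanished on release, and the highest vertical force I read was about 6 N. The stand, the purple look-alike, the cassette, the marker and the pouch look undisturbed in the last pictures. The arm hid the timer and scissors in the last full picture, so I did not check them afterwards.

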